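# Set the iris lever of an inspection lamp to its tab

## Task

Set the light for the watch lying on the inspection lamp: with the fingertips, gently push the iris lever by its paddle all the way to the open stop (the brass pin), then push it back until the lever's bar is centred over the orange tab and leave it there, and finally press the blue button on the lamp's power box fully down and let it go. Only push the lever, do not pinch it, and leave the watch and the other things on the bench where they are.

Things in the scene. Friction and masses are not known exactly. Their poses are not given: they have to be found in the camera images.
- iris_lamp: inspection lamp fixed to the bench: round grey housing 140 mm in diameter (foot 148 mm), 45 mm high, white dial on top with 11 black ticks whose dots shrink from the open to the closed end. Origin under its centre, on the lever's axis, z up; its +x is the middle of the lever's arc. In the middle of the dial a white window, 62 mm across, stands up to 58 mm high, with a watch on it
- open_stop (a point): top of the brass pin that is the OPEN stop, at the -y end of the lever's arc, 62 mm above the bench and 62.5 mm from the lamp's axis; pin 12 mm in diameter. A like pin in black at the +y end is the closed stop
- lever (a joint): angle (rad) of the iris ring and lever about the lamp's vertical axis, counter-clockwise positive seen from above; 0 points along the lamp's +x. -1.25 is the open stop (brass pin), +1.25 the closed stop (black pin). A stiff ring (about 1.5 to 2 N at the paddle moves it, slowly) that stays where it is left, with no spring
- pointer (a point): point on the centre line of the lever's black bar, 68 mm from the lamp's axis and 56 mm above the bench. The bar, 5 mm wide, 51 to 56 mm above the bench, runs radially out over the dial to the paddle and serves as the pointer
- paddle_mid (a point): middle of the lever's upright paddle, 92 mm from the lamp's axis and 77.5 mm above the bench. The paddle is 14 mm radially, 12 mm along the arc, and stands from 55 to 100 mm above the bench, outside the housing's rim with free air beneath the bar. Its half towards the open stop is white (push on it to move the lever towards closed), the other half black (push on it to move towards open)
- tab (a joint): angle (rad) of the orange tab round the dial, in the same sense and zero as the lever's joint; it stays fixed in a run and lies 0.8 rad or more from the open stop
- tab_mark (a point): centre line of the orange tab on the dial's rim, 68 mm from the lamp's axis, 48.5 mm above the bench. The tab is 10 mm wide along the arc, sits under the passing lever bar and cannot be touched by the robot or pushed along
- power_box: the lamp's grey power box, 110 x 80 x 45 mm, fixed to the bench; origin under its centre. The round blue push button is on its top, 20 mm from the centre towards the box's own -x.
- lamp_button (a joint): travel (m) of the blue button: 0 up, 0.006 fully down, needing about 4 N; springs back when let go
- lamp_button_top (a point): centre of the top of the blue button, 36 mm in diameter; it is pressed straight down
- watch: steel watch case, 40 mm in diameter and 9 mm thick with a 4 mm crown, lying loose on the lamp's window; origin under its centre, z up
- loupe: black eye loupe, a cone 40 mm wide at its foot and 30 mm tall, loose; origin under its centre
- screwdriver: small green-handled screwdriver 120 mm long lying on the bench, loose; its length lies along its own x
- cleaner: amber bottle, 40 mm in diameter and 85 mm tall, loose; origin under its centre
- tweezers: steel tweezers 120 mm long, 6 mm high, lying on the bench, loose; length along own x
- parts_tray: white divided tray 120 x 160 x 16 mm with case backs in it, loose; origin under its centre
- dial_box: white flat box of watch dials 90 x 140 x 22 mm, loose; origin under its centre

How it is judged:
By the outcome, as a careful person would: the job done as asked, in the order asked, and still so for the second after the job is handed in, with the robot touching nothing.
It also fails if it takes over 64 s, if anything falls off the work surface, if the arm or the gripper's body presses on something with over 40 N, if the wrist force passes 120 N, or if a joint passes its speed limit or range.

## Robot

A 7-joint arm with a two-finger parallel gripper is mounted at the origin on the work surface. World frame = base frame: x ahead of the robot, y to its left, z up, the work surface at z = 0. Lengths are in m, angles in rad, forces in N, time in s.
With the tool pointing down it reaches from about 0.425 to 0.875 m from the base axis. Payload 4.7 kg.
Tool frame: the origin (TCP) lies midway between the tips of the shut fingers; the grasp point (between the pads) lies 19 mm behind it; z points along the fingers, y is the line along which they close (so a half turn about z gives the same grasp; the last joint's range is limited). The gripper opens to 87 mm and grips with 3 to 60 N. Pads are 19 mm wide; open, the fingers measure 117 mm over their backs; the gripper's body (75 mm by 190 mm) begins 51 mm behind the grasp point.
Start: joints at [1.162, 0.321, -0.07, 1.45, 0.023, 1.371, -0.057], TCP at [0.267, -0.593, 0.223] pointing down, gripper open.
Joint ranges: [-2.86, 2.86], [-0.3, 2.09], [-1.38, 1.24], [0.06, 2.45], [-1.56, 4.7], [0.09, 2.05], [-2.69, 2.69]. Speed limits (rad/s): [2.57, 2.57, 3.14, 3.14, 3.14, 3.14, 3.14].

## Interface

Orientations are given as a rotation vector (axis times angle).
In Python, from bench import ctrl, get_image, calibration gives the robot as it stands.
- The arm moves only by the tool apply_moves, never from a script. Its arguments are lists of equal length, an entry for each row: "dp": the shift along the tool's x, y, z in m, a list of three; "twist": the turn, a rotation vector about the tool's x, y, z in rad, a list of three; "fingers": the closure, from 0 (fully open) to 1 (shut). In form: {"dp": [[dx, dy, dz], ...], "twist": [[ax, ay, az], ...], "fingers": [fingers, ...]}. A call has 1 to 10 rows; each row shifts and turns the commanded pose from where the row before left it, along the tool's axes as they then stand; what a row does not reach is not made up. A row lasts 1/10 s, in which the tool goes at most 50 mm and 8.59 degrees, less where a joint would pass 70% of its speed; a pose out of reach is approached as far as the arm can. A call is refused whole if a number of a shift passes 0.05 or a number of a turn 0.15, either way. A call with a gripper value outside its range is refused whole. The fingers move at their own pace and stop on an object; "newtons" is the grip in N (left out, the last holds). Time passes only in rows, so rows that do not move let the fingers close. It gives the time, the measured TCP pose, the force, the opening and the grip force at its end, in the units of the state.
- ctrl.get_state(): the state, without advancing time (a new reading comes with each control period).
- get_image(name): name is "scene" or "top" or "wrist"; returns the picture (420x560x3 uint8, red, green, blue); there is no depth.
- calibration(name): a dict with "fx", "fy", "cx", "cy" (pixels), "eye" and "attitude" of the camera in the world; the wrist camera has in their place "hand_eye" (4x4, takes a point from camera to tool coordinates, whose origin is the TCP and whose axes are the flange's). Camera axes: x right, y up, looking along -z (the intrinsics and any distortion apply to the point x, -y, -z); pixel columns grow to the right and rows downward; lengths in m; the calibration is good to about 2 mm. A picture is of the moment at which its call begins: read the wrist's pose just before it. calibration takes no time and is no camera call.
- ctrl.close_job(): hands the job in; it is judged then, once.
The state is a dict: "time": time; "joint_positions": joint angles; "qd": joint speeds; "joint_torque": joint torques, N m; "position": TCP position; "tool_rot": TCP orientation; "ft_force": force on the tool from outside, world axes, zero at the start; "torque": the same for the moment, N m; "grip_width": opening from 0.0 (shut) to 1.0 (fully open); "grip_force": force on a finger pad.
Only numpy, scipy, OpenCV 4.12 (cv2) and the standard library are available. Lean on these libraries where they do the work, as an engineer would, in place of code of your own. Each camera call takes 0.05 s, during which the arm holds its last target. There are 200 camera calls.

## Working session

There is one attempt and no reset: what is moved stays moved. The work goes in short steps, Python scripts to look and compute and a tool call to move; the robot and the scene stay as the last step left them, time stands still between calls to the robot, and variables do not carry over. Pictures are saved under pics/ and viewed, at most 11 in all, crops included, and the job is handed in when it is done.

Besides the shell and the picture viewer there is one more tool, called after ">>>" by a JSON object that holds its "api" and its "payload", one argument or row to a line. apply_moves: Moves the arm, as the interface text tells. Its arguments: {"type":"object","properties":{"dp":{"type":"array"},"twist":{"type":"array"},"fingers":{"type":"array"},"newtons":{"type":"number"}},"required":["dp","twist","fingers"]}

```bash
ls; mkdir -p pics; python3 - <<'E'
from bench import ctrl,get_image,calibration
import cv2
s=ctrl.get_state();print(s)
for n in("top","scene"):
    cv2.imwrite(f"pics/{n}0.png",get_image(n)[:,:,::-1]);print(n,calibration(n))
print(calibration("wrist"))
E
```

```text
pics
{'time': 0.0, 'joint_positions': array([ 1.16210052,  0.32181341, -0.07010369,  1.4516807 ,  0.02261893,
        1.37076306, -0.05689286]), 'qd': array([-0.0002258 ,  0.00029339, -0.00070844,  0.00063608, -0.00094931,
        0.00088679,  0.0002095 ]), 'joint_torque': array([ 4.92234194e-04, -4.91289997e+01, -4.03542425e-01, -3.12525916e+01,
       -6.38807681e-02,  4.39524197e-02,  1.84379073e-04]), 'position': array([ 0.26643853, -0.59228602,  0.22146501]), 'tool_rot': array([-3.06986762e+00, -6.58902467e-01,  7.85458131e-04]), 'ft_force': array([-0.66884963, -0.19366902, -0.32382915]), 'torque': array([ 0.03379438, -0.06627762,  0.01983111]), 'grip_force': 0.0, 'grip_width': 0.996209731925213}
top {'fx': 472.4070639038713, 'fy': 472.4070639038713, 'cx': 279.0187505880855, 'cy': 211.60010017967807, 'eye': array([ 3.46996203e-01, -1.12977884e-03,  1.47358627e+00]), 'attitude': array([ 0.1442277 , -0.1441901 , -1.56530778])}
scene {'fx': 495.07350733435914, 'fy': 495.07350733435914, 'cx': 283.06523596119587, 'cy': 212.43389008882372, 'eye': array([1.58687563, 0.25192447, 0.74568827]), 'attitude': array([0.69806738, 0.89473264, 1.64197587])}
{'fx': 301.4481527220684, 'fy': 301.4481527220684, 'cx': 282.79507232966216, 'cy': 210.65411967241764, 'hand_eye': array([[-4.13823752e-05,  9.69776540e-01,  2.43994797e-01,
         6.68331816e-02],
       [ 9.99999994e-01,  6.41945037e-05, -8.55425978e-05,
         2.79947121e-05],
       [-9.86203294e-05,  2.43994792e-01, -9.69776537e-01,
        -1.62947639e-01],
       [ 0.00000000e+00,  0.00000000e+00,  0.00000000e+00,
         1.00000000e+00]])}
```

View pics/top0.png

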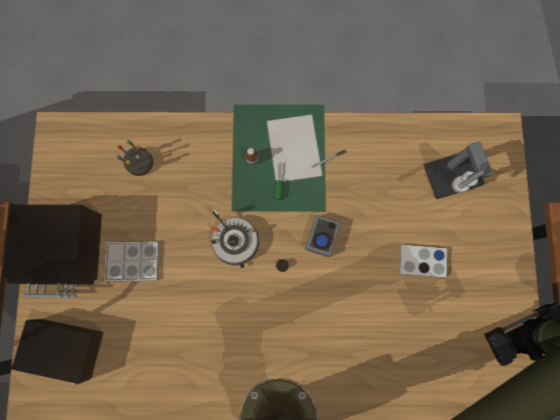

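View pics/scene0.png

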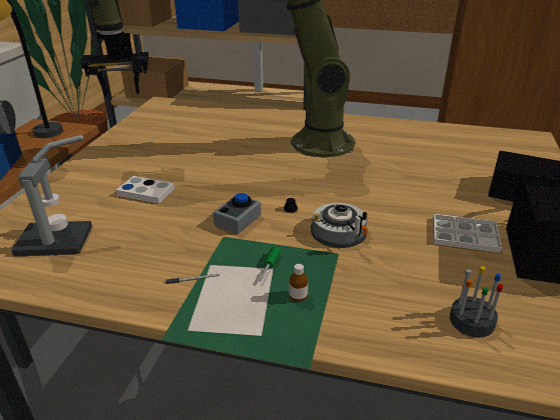

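The top view shows the lamp at about (235,241), the power box at (322,237) with its button at (322,241), and the loupe at (282,265). I'll zoom in on the lamp and work out positions.

```bash
cat > h.py <<'E'
import numpy as np,cv2
from scipy.spatial.transform import Rotation as R
from bench import ctrl,get_image,calibration
def cam(n,s=None):
    c=calibration(n)
    if n=="wrist":
        s=s or ctrl.get_state();T=np.eye(4);T[:3,:3]=R.from_rotvec(s["tool_rot"]).as_matrix();T[:3,3]=s["position"]
        T=T@c["hand_eye"];return c,T[:3,:3],T[:3,3]
    return c,R.from_rotvec(c["attitude"]).as_matrix(),np.array(c["eye"])
def ray(C,u,v,z):
    c,A,e=C;d=A@np.array([(u-c["cx"])/c["fx"],-(v-c["cy"])/c["fy"],-1]);return e+d*(z-e[2])/d[2]
def proj(C,p):
    c,A,e=C;q=A.T@(np.array(p)-e);return np.array([c["cx"]-c["fx"]*q[0]/q[2],c["cy"]+c["fy"]*q[1]/q[2]])
E
python3 - <<'E'
from h import *
C=cam("top");print({k:calibration("top").get(k) for k in("dist","distortion")},calibration("top").keys())
for n,u,v,z in(("lamp",235,241,.045),("btn",322,241,.05),("loupe",282,265,.03),("box",323,236,.045)):print(n,ray(C,u,v,z).round(4))
i=cv2.imread("pics/top0.png")[205:275,200:350]
cv2.imwrite("pics/top0c.png",cv2.resize(i,None,fx=5,fy=5,interpolation=cv2.INTER_CUBIC))
E
```

```text
{'dist': None, 'distortion': None} dict_keys(['fx', 'fy', 'cx', 'cy', 'eye', 'attitude'])
lamp [0.5214 0.1328 0.045 ]
btn [ 0.5209 -0.1313  0.05  ]
loupe [ 0.4498 -0.0102  0.03  ]
box [ 0.5369 -0.135   0.045 ]
```

View pics/top0c.png

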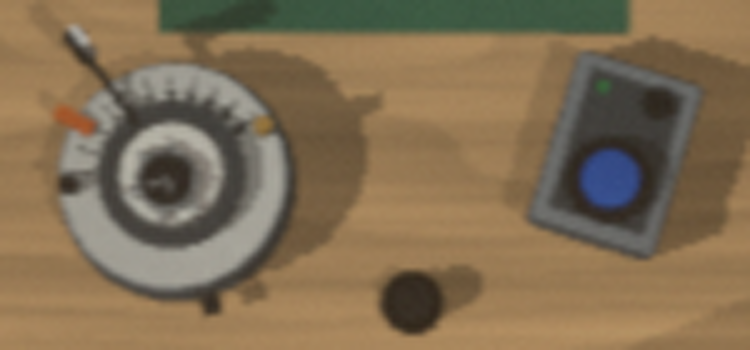

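```bash
cat >> h.py <<'E'
def goto(p,az,s=None):
    "turn about tool z needed, then shift in the turned tool frame (tool assumed to end pointing down, x at azimuth az)"
    s=s or ctrl.get_state();M=R.from_rotvec(s["tool_rot"]).as_matrix()
    c,n=np.cos(az),np.sin(az);T=np.array([[c,n,0],[n,-c,0],[0,0,-1]]).T
    tw=R.from_matrix(M.T@T).as_rotvec();return tw.round(4),(T.T@(np.array(p)-s["position"])).round(4)
E
python3 - <<'E'
from h import *
C=cam("top")
P=lambda u,v,z:ray(C,200+u/5-.4,205+v/5-.4,z)
lc=P(175,180,.045);br=P(263,125,.062);bk=P(68,184,.062);pd=P(78,40,.1);tab=P(78,122,.0485)
print(lc,br,bk,pd,tab)
for n,p in(("br",br),("bk",bk),("pd",pd),("tab",tab)):
    d=(p-lc)[:2];print(n,np.hypot(*d).round(4),np.arctan2(d[1],d[0]).round(3))
th=np.arctan2(*(pd-lc)[1::-1]);r=np.array([np.cos(th),np.sin(th)]);t=np.array([-r[1],r[0]])
p=lc[:2]+.092*r+.030*t
print(p,goto([*p,.18],th+np.pi/2))
E
```

```text
[0.52259208 0.13401618 0.045     ] [0.55392137 0.07989013 0.062     ] [0.51804233 0.19664967 0.062     ] [0.59903247 0.18764862 0.1       ] [0.55767063 0.19343865 0.0485    ]
br 0.0625 -1.046
bk 0.0628 1.643
pd 0.0934 0.612
tab 0.069 1.038
[0.58067327 0.21141499] (array([-1.4000e-03, -1.5000e-03, -1.7598e+00]), array([0.4775, 0.7189, 0.0416]))
```

>>> {"api": "apply_moves", "payload": {
  "dp": [
    [0, 0, 0],
    [0, 0, 0],
    [0, 0, 0],
    [0, 0, 0],
    [0, 0, 0],
    [0, 0, 0],
    [0, 0, 0],
    [0, 0, 0],
    [0, 0, 0],
    [0, 0, 0]
  ],
  "twist": [
    [0, 0, -0.1466],
    [0, 0, -0.1466],
    [0, 0, -0.1466],
    [0, 0, -0.1466],
    [0, 0, -0.1466],
    [0, 0, -0.1466],
    [0, 0, -0.1466],
    [0, 0, -0.1466],
    [0, 0, -0.1466],
    [0, 0, -0.1466]
  ],
  "fingers": [1, 1, 1, 1, 1, 1, 1, 1, 1, 1]
}}

```text
time: 1.1
position: [0.2665, -0.5925, 0.2219]
tool_rot: [-1.833, -2.55, -0.001]
ft_force: [-0.7, -0.1, -0.4]
grip_width: 0.17
grip_force: 0.0
```

>>> {"api": "apply_moves", "payload": {
  "dp": [
    [0, 0, 0],
    [0, 0, 0],
    [0.0265, 0.04, 0],
    [0.0265, 0.04, 0],
    [0.0265, 0.04, 0],
    [0.0265, 0.04, 0],
    [0.0265, 0.04, 0],
    [0.0265, 0.04, 0],
    [0.0265, 0.04, 0],
    [0.0265, 0.04, 0]
  ],
  "twist": [
    [0, 0, -0.1466],
    [0, 0, -0.1466],
    [0, 0, 0],
    [0, 0, 0],
    [0, 0, 0],
    [0, 0, 0],
    [0, 0, 0],
    [0, 0, 0],
    [0, 0, 0],
    [0, 0, 0]
  ],
  "fingers": [1, 1, 1, 1, 1, 1, 1, 1, 1, 1]
}}

```text
time: 2.1
position: [0.4072, -0.2336, 0.2223]
tool_rot: [-1.45, -2.787, 0.001]
ft_force: [1.2, -0.2, 0.5]
grip_width: 0.004
grip_force: 0.0
```

>>> {"api": "apply_moves", "payload": {
  "dp": [
    [0.0265, 0.04, 0],
    [0.0265, 0.04, 0],
    [0.0265, 0.04, 0],
    [0.0265, 0.04, 0],
    [0.0265, 0.04, 0],
    [0.0265, 0.04, 0],
    [0.0265, 0.04, 0],
    [0.0265, 0.04, 0],
    [0.0265, 0.04, 0],
    [0.0265, 0.04, 0.03]
  ],
  "twist": [
    [0, 0, 0],
    [0, 0, 0],
    [0, 0, 0],
    [0, 0, 0],
    [0, 0, 0],
    [0, 0, 0],
    [0, 0, 0],
    [0, 0, 0],
    [0, 0, 0],
    [0, 0, 0]
  ],
  "fingers": [1, 1, 1, 1, 1, 1, 1, 1, 1, 1]
}}

```text
time: 3.1
position: [0.5831, 0.209, 0.1985]
tool_rot: [1.449, 2.783, 0.007]
ft_force: [1.8, 0.5, -0.2]
grip_width: 0.004
grip_force: 0.0
```

```bash
python3 - <<'E'
from h import *
s=ctrl.get_state();print(s["time"],s["position"],s["tool_rot"],s["grip_width"],s["ft_force"])
cv2.imwrite("pics/w1.png",get_image("wrist")[:,:,::-1])
E
```

```text
3.1 [0.5830716  0.20904381 0.19845481] [1.44879386 2.78332941 0.00730135] 0.004355316213879536 [ 1.79857592  0.54877611 -0.22253396]
```

View pics/w1.png

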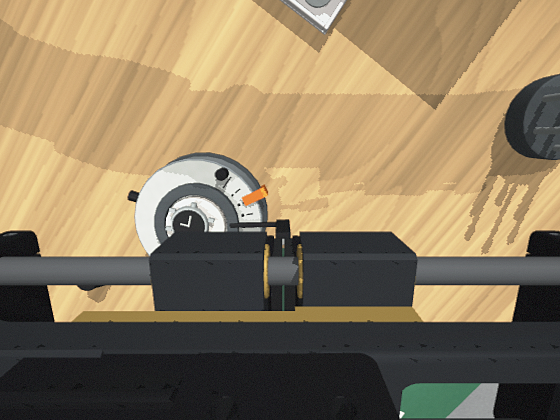

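The wrist view shows the tab at about (257,195), the black pin at (222,174) and the bar end and paddle at about (283,224), just beyond the fingertips. I'll compare these with the predicted pixels.

```bash
cat >> h.py <<'E'
L=np.array([.5226,.1340]);YAW=.2985
def pol(r,a,z):return np.array([L[0]+r*np.cos(a),L[1]+r*np.sin(a),z])
E
python3 - <<'E'
from h import *
C=cam("wrist");s=ctrl.get_state();M=R.from_rotvec(s["tool_rot"]).as_matrix();print(M.round(3))
print("tcp",proj(C,s["position"]))
for n,p in(("c",pol(0,0,.067)),("bk",pol(.0625,1.643,.062)),("tab",pol(.068,1.038,.0485)),("bar40",pol(.04,.612,.056)),("bar68",pol(.068,.612,.056)),("pad top",pol(.092,.612,.1)),("pad bot",pol(.092,.612,.055)),("x",pol(.1,.612,.1)),):print(n,proj(C,p).round(0))
E
```

```text
[[-0.581  0.814 -0.005]
 [ 0.814  0.581  0.008]
 [ 0.009  0.001 -1.   ]]
tcp [281.73568399 252.72083119]
c [188. 239.]
bk [219. 186.]
tab [251. 208.]
bar40 [230. 236.]
bar68 [257. 236.]
pad top [280. 252.]
pad bot [280. 236.]
x [288. 252.]
```

```bash
python3 - <<'E'
from h import *
get_image("top")
s=ctrl.get_state();I=get_image("wrist")
print(s["time"],s["position"],np.abs(s["qd"]).max())
C=cam("wrist",s)
h=cv2.cvtColor(I,cv2.COLOR_RGB2HSV);m=cv2.inRange(h,(3,150,150),(18,255,255));m[:150]=0;m[230:]=0;m[:,:200]=0;m[:,320:]=0
print("tab px",np.argwhere(m>0).mean(0)[::-1],m.sum()/255)
for n,p in(("bk",pol(.0625,1.643,.062)),("tab",pol(.068,1.038,.0485)),("bar68",pol(.068,.612,.056)),("bar85",pol(.085,.612,.056))):print(n,proj(C,p).round(1))
c=I[150:240,180:300,::-1];cv2.imwrite("pics/w2.png",cv2.resize(c,None,fx=6,fy=6,interpolation=cv2.INTER_CUBIC))
E
```

```text
3.2 [0.57762808 0.2130912  0.19133669] 0.08189533803037892
tab px [257.62348178 204.07692308] 247.0
bk [223.4 183.5]
tab [255.4 206.2]
bar68 [260.9 234.2]
bar85 [277.2 234.3]
```

View pics/w2.png

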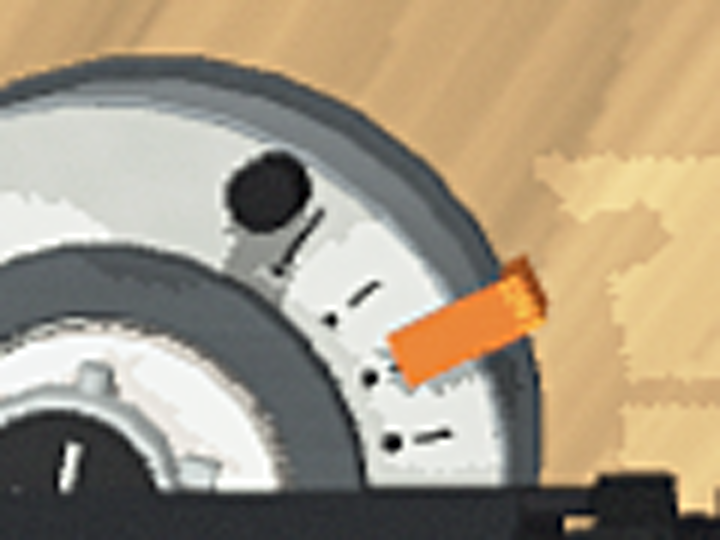

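```bash
python3 - <<'E'
from h import *
get_image("top")
th=.612;r=np.array([np.cos(th),np.sin(th)]);t=np.array([-r[1],r[0]])
p=L+.092*r+.028*t;s=ctrl.get_state();print(s["position"],s["time"])
print(p,goto([*p,.066],th+np.pi/2))
E
```

```text
[0.5794399  0.20713232 0.1942636 ] 3.3
[0.5818159  0.20977253] (array([-0.0029, -0.0022,  0.0024]), array([0.0008, 0.0035, 0.1283]))
```

>>> {"api": "apply_moves", "payload": {
  "dp": [
    [0, 0, 0.02],
    [0, 0, 0.03],
    [0, 0, 0.03],
    [0, 0, 0.02],
    [0, 0, 0.012],
    [0, 0, 0],
    [0, 0, 0],
    [0, 0, 0]
  ],
  "twist": [
    [0, 0, 0],
    [0, 0, 0],
    [0, 0, 0],
    [0, 0, 0],
    [0, 0, 0],
    [0, 0, 0],
    [0, 0, 0],
    [0, 0, 0]
  ],
  "fingers": [1, 1, 1, 1, 1, 1, 1, 1]
}}

```text
time: 4.1
position: [0.5816, 0.2059, 0.0857]
tool_rot: [1.45, 2.785, 0.002]
ft_force: [-0.1, 0.2, 0.4]
grip_width: 0.004
grip_force: 0.0
```

```bash
python3 - <<'E'
from h import *
th=.612;r=np.array([np.cos(th),np.sin(th)]);t=np.array([-r[1],r[0]])
p=L+.092*r+.028*t;s=ctrl.get_state();print(s["position"],s["time"],s["ft_force"])
print(p,goto([*p,.066],th+np.pi/2))
E
```

```text
[0.5816248  0.20589571 0.08568773] 4.1 [-0.10570847  0.16592927  0.3877861 ]
[0.5818159  0.20977253] (array([ 0.0023,  0.0012, -0.0014]), array([0.0031, 0.0024, 0.0197]))
```

>>> {"api": "apply_moves", "payload": {
  "dp": [
    [0.003, 0.0024, 0.01],
    [0, 0, 0.0097],
    [0, 0, 0],
    [-0.003, 0, 0],
    [-0.003, 0, 0],
    [-0.003, 0, 0],
    [-0.003, 0, 0],
    [0, 0, 0]
  ],
  "twist": [
    [0, 0, 0],
    [0, 0, 0],
    [0, 0, 0],
    [0, 0, 0],
    [0, 0, 0],
    [0, 0, 0],
    [0, 0, 0],
    [0, 0, 0]
  ],
  "fingers": [1, 1, 1, 1, 1, 1, 1, 1]
}}

```text
time: 4.9
position: [0.5881, 0.1995, 0.0645]
tool_rot: [1.451, 2.786, 0.001]
ft_force: [1.1, 0.5, 0.7]
grip_width: 0.009
grip_force: 0.0
```

>>> {"api": "apply_moves", "payload": {
  "dp": [
    [-0.0037, 0.0006, 0],
    [-0.0037, 0.0006, 0],
    [-0.0037, 0.0006, 0],
    [-0.0037, 0.0006, 0],
    [-0.0037, 0.0006, 0],
    [-0.0037, 0.0006, 0]
  ],
  "twist": [
    [0, 0, 0.04],
    [0, 0, 0.04],
    [0, 0, 0.04],
    [0, 0, 0.04],
    [0, 0, 0.04],
    [0, 0, 0.04]
  ],
  "fingers": [1, 1, 1, 1, 1, 1]
}}

```text
time: 5.5
position: [0.6015, 0.1829, 0.0645]
tool_rot: [-1.774, -2.592, -0.001]
ft_force: [-0.8, 0.7, 1.0]
grip_width: 0.004
grip_force: 0.7
```

```bash
cat >> h.py <<'E'
def where():
    s=ctrl.get_state();d=s["position"][:2]-L;M=R.from_rotvec(s["tool_rot"]).as_matrix();az=np.arctan2(M[1,0],M[0,0])
    th=az-np.pi/2;r=np.array([np.cos(th),np.sin(th)]);t=np.array([-r[1],r[0]]);f=s["ft_force"]
    print("t%.2f pos"%s["time"],s["position"].round(4),"axis th %.3f radial %.4f tang %.4f R %.4f az %.3f"%(th,d@r,d@t,np.hypot(*d),np.arctan2(d[1],d[0])),"F rad %.2f tan %.2f z %.2f"%(f[:2]@r,f[:2]@t,f[2]))
    return s,th
E
python3 -c "
from h import *
where()"
```

```text
t5.50 pos [0.6015 0.1829 0.0645] axis th 0.370 radial 0.0912 tang 0.0170 R 0.0928 az 0.555 F rad -0.51 tan 0.98 z 1.03
```

>>> {"api": "apply_moves", "payload": {
  "dp": [
    [-0.0037, 0.0006, 0],
    [-0.0037, 0.0006, 0],
    [-0.0037, 0.0006, 0],
    [-0.0037, 0.0006, 0],
    [-0.0037, 0.0006, 0],
    [-0.0037, 0.0006, 0],
    [-0.0037, 0.0006, 0],
    [-0.0037, 0.0006, 0],
    [-0.0037, 0.0006, 0],
    [-0.0037, 0.0006, 0]
  ],
  "twist": [
    [0, 0, 0.04],
    [0, 0, 0.04],
    [0, 0, 0.04],
    [0, 0, 0.04],
    [0, 0, 0.04],
    [0, 0, 0.04],
    [0, 0, 0.04],
    [0, 0, 0.04],
    [0, 0, 0.04],
    [0, 0, 0.04]
  ],
  "fingers": [1, 1, 1, 1, 1, 1, 1, 1, 1, 1]
}}

```text
time: 6.5
position: [0.6142, 0.148, 0.0644]
tool_rot: [-2.254, -2.188, -0.0]
ft_force: [-0.9, 0.9, 0.6]
grip_width: 0.004
grip_force: 0.7
```

>>> {"api": "apply_moves", "payload": {
  "dp": [
    [-0.0037, 0.0006, 0],
    [-0.0037, 0.0006, 0],
    [-0.0037, 0.0006, 0],
    [-0.0037, 0.0006, 0],
    [-0.0037, 0.0006, 0],
    [-0.0037, 0.0006, 0],
    [-0.0037, 0.0006, 0],
    [-0.0037, 0.0006, 0],
    [-0.0037, 0.0006, 0],
    [-0.0037, 0.0006, 0]
  ],
  "twist": [
    [0, 0, 0.04],
    [0, 0, 0.04],
    [0, 0, 0.04],
    [0, 0, 0.04],
    [0, 0, 0.04],
    [0, 0, 0.04],
    [0, 0, 0.04],
    [0, 0, 0.04],
    [0, 0, 0.04],
    [0, 0, 0.04]
  ],
  "fingers": [1, 1, 1, 1, 1, 1, 1, 1, 1, 1]
}}

```text
time: 7.5
position: [0.6122, 0.1111, 0.0644]
tool_rot: [-2.643, -1.696, -0.0]
ft_force: [-1.0, 2.2, -0.0]
grip_width: 0.009
grip_force: 0.9
```

```bash
python3 -c "
from h import *
where()
I=get_image('top')[205:275,200:300,::-1];cv2.imwrite('pics/t3.png',cv2.resize(I,None,fx=6,fy=6,interpolation=cv2.INTER_CUBIC))"
```

```text
t7.50 pos [0.6122 0.1111 0.0644] axis th -0.430 radial 0.0910 tang 0.0165 R 0.0925 az -0.250 F rad -1.78 tan 1.55 z -0.03
```

View pics/t3.png

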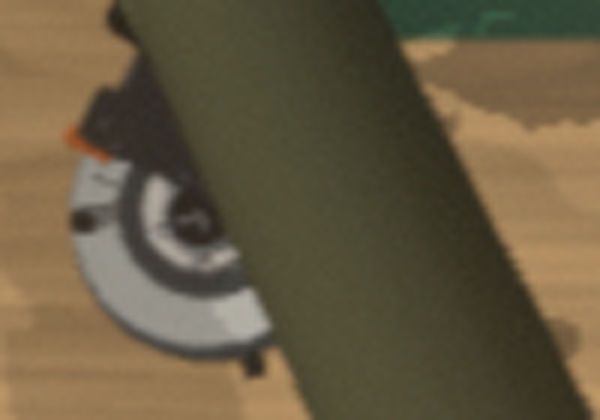

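The arm hides the lever in the top view, but the force says the paddle is still moving with the fingers. I'll carry on to the stop and slow down near it.

>>> {"api": "apply_moves", "payload": {
  "dp": [
    [-0.0037, 0.0006, 0],
    [-0.0037, 0.0006, 0],
    [-0.0037, 0.0006, 0],
    [-0.0037, 0.0006, 0],
    [-0.0037, 0.0006, 0],
    [-0.0037, 0.0006, 0],
    [-0.0037, 0.0006, 0],
    [-0.0037, 0.0006, 0],
    [-0.0037, 0.0006, 0],
    [-0.0037, 0.0006, 0]
  ],
  "twist": [
    [0, 0, 0.04],
    [0, 0, 0.04],
    [0, 0, 0.04],
    [0, 0, 0.04],
    [0, 0, 0.04],
    [0, 0, 0.04],
    [0, 0, 0.04],
    [0, 0, 0.04],
    [0, 0, 0.04],
    [0, 0, 0.04]
  ],
  "fingers": [1, 1, 1, 1, 1, 1, 1, 1, 1, 1]
}}

```text
time: 8.55
position: [0.5966, 0.0775, 0.0645]
tool_rot: [-2.927, -1.138, -0.001]
ft_force: [0.6, 1.2, -1.4]
grip_width: 0.001
grip_force: 0.8
```

>>> {"api": "apply_moves", "payload": {
  "dp": [
    [-0.0018, 0.0003, 0],
    [-0.0018, 0.0003, 0],
    [-0.0018, 0.0003, 0],
    [-0.0018, 0.0003, 0]
  ],
  "twist": [
    [0, 0, 0.02],
    [0, 0, 0.02],
    [0, 0, 0.02],
    [0, 0, 0.02]
  ],
  "fingers": [1, 1, 1, 1]
}}

```text
time: 8.95
position: [0.592, 0.0711, 0.0645]
tool_rot: [-2.972, -1.02, -0.001]
ft_force: [0.4, 3.0, -0.4]
grip_width: 0.009
grip_force: 0.7
```

```bash
python3 -c "
from h import *
where()"
```

```text
t8.95 pos [0.592  0.0711 0.0645] axis th -0.910 radial 0.0923 tang 0.0162 R 0.0937 az -0.736 F rad -2.16 tan 2.14 z -0.36
```

>>> {"api": "apply_moves", "payload": {
  "dp": [
    [-0.001, 0.0002, 0],
    [-0.001, 0.0002, 0],
    [-0.001, 0.0002, 0],
    [0, 0, 0]
  ],
  "twist": [
    [0, 0, 0.011],
    [0, 0, 0.011],
    [0, 0, 0.011],
    [0, 0, 0]
  ],
  "fingers": [1, 1, 1, 1]
}}

```text
time: 9.35
position: [0.5906, 0.0693, 0.0645]
tool_rot: [-2.987, -0.972, -0.003]
ft_force: [2.9, 2.8, -1.7]
grip_width: 0.003
grip_force: 2.3
```

>>> {"api": "apply_moves", "payload": {
  "dp": [
    [-0.001, 0, 0],
    [-0.001, 0, 0],
    [-0.001, 0, 0],
    [0, 0, 0]
  ],
  "twist": [
    [0, 0, 0],
    [0, 0, 0],
    [0, 0, 0],
    [0, 0, 0]
  ],
  "fingers": [1, 1, 1, 1]
}}

```text
time: 9.75
position: [0.5904, 0.0692, 0.0648]
tool_rot: [-2.986, -0.973, -0.012]
ft_force: [9.0, 7.3, -6.1]
grip_width: 0.008
grip_force: 5.7
```

```bash
python3 -c "
from h import *
where()"
```

```text
t9.75 pos [0.5904 0.0692 0.0648] axis th -0.941 radial 0.0924 tang 0.0166 R 0.0938 az -0.763 F rad -0.62 tan 11.55 z -6.06
```

>>> {"api": "apply_moves", "payload": {
  "dp": [
    [0.004, 0, 0],
    [0.006, 0, 0],
    [0, 0, -0.02],
    [0, 0, -0.03],
    [-0.02, 0, 0],
    [-0.03, 0, 0],
    [-0.01, 0, 0],
    [0, 0, 0]
  ],
  "twist": [
    [0, 0, 0],
    [0, 0, 0],
    [0, 0, 0],
    [0, 0, 0],
    [0, 0, 0],
    [0, 0, 0],
    [0, 0, 0],
    [0, 0, 0]
  ],
  "fingers": [1, 1, 1, 1, 1, 1, 1, 1]
}}

```text
time: 10.55
position: [0.5461, 0.0356, 0.1142]
tool_rot: [2.987, 0.968, -0.003]
ft_force: [0.3, -0.3, 0.8]
grip_width: 0.007
grip_force: 0.0
```

```bash
python3 -c "
from h import *
s=ctrl.get_state();cv2.imwrite('pics/w4.png',get_image('wrist')[:,:,::-1])
s,th=where();a=-.94;p=pol(.092,a,.066)+.027*np.array([np.sin(a),-np.cos(a),0]);print(goto(p,a+np.pi/2,s))
C=cam('wrist',s)
for r in(.04,.068):print(proj(C,pol(r,a,.056)))
print(proj(C,pol(.0625,-1.046,.062)),proj(C,pol(.092,a,.1)))"
```

```text
t10.60 pos [0.5471 0.0368 0.1144] axis th -0.943 radial 0.0931 tang -0.0373 R 0.1003 az -1.324 F rad -0.75 tan 0.31 z 0.16
(array([ 0.0007,  0.0003, -0.0031]), array([ 0.0105, -0.001 ,  0.0484]))
[210.37903466 176.03139505]
[248.4321225  175.90862804]
[239.69742714 186.17752053] [280.68169999 185.59281463]
```

View pics/w4.png

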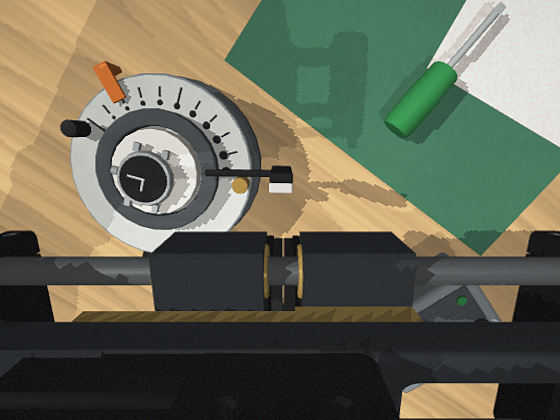

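Lever bar lies against the brass pin: bar at row ~172 between columns 210 and 265, brass pin at (240,186), paddle at (280,180), orange tab at (112,84). The open stop is reached. Next I lower on the white side and push back.

>>> {"api": "apply_moves", "payload": {
  "dp": [
    [0.005, -0.001, 0.02],
    [0.005, 0, 0.028],
    [0, 0, 0],
    [0.003, 0, 0],
    [0.003, 0, 0],
    [0.003, 0, 0],
    [0.003, 0, 0],
    [0, 0, 0]
  ],
  "twist": [
    [0, 0, -0.01],
    [0, 0, -0.01],
    [0, 0, 0],
    [0, 0, 0],
    [0, 0, 0],
    [0, 0, 0],
    [0, 0, 0],
    [0, 0, 0]
  ],
  "fingers": [1, 1, 1, 1, 1, 1, 1, 1]
}}

```text
time: 11.4
position: [0.5648, 0.0516, 0.067]
tool_rot: [2.977, 1.002, 0.002]
ft_force: [0.3, 0.4, -0.3]
grip_width: 0.006
grip_force: 0.0
```

>>> {"api": "apply_moves", "payload": {
  "dp": [
    [0.0037, 0.0006, 0],
    [0.0037, 0.0006, 0],
    [0.0037, 0.0006, 0],
    [0.0037, 0.0006, 0],
    [0.0037, 0.0006, 0],
    [0.0037, 0.0006, 0]
  ],
  "twist": [
    [0, 0, -0.04],
    [0, 0, -0.04],
    [0, 0, -0.04],
    [0, 0, -0.04],
    [0, 0, -0.04],
    [0, 0, -0.04]
  ],
  "fingers": [1, 1, 1, 1, 1, 1]
}}

```text
time: 12.0
position: [0.5829, 0.0634, 0.0666]
tool_rot: [2.835, 1.352, -0.0]
ft_force: [-1.1, -0.7, 0.7]
grip_width: 0.005
grip_force: 0.7
```

```bash
python3 -c "
from h import *
where()"
```

```text
t12.00 pos [0.5829 0.0634 0.0666] axis th -0.681 radial 0.0913 tang -0.0169 R 0.0928 az -0.864 F rad -0.45 tan -1.22 z 0.73
```

>>> {"api": "apply_moves", "payload": {
  "dp": [
    [0.0037, 0.0006, 0],
    [0.0037, 0.0006, 0],
    [0.0037, 0.0006, 0],
    [0.0037, 0.0006, 0],
    [0.0037, 0.0006, 0],
    [0.0037, 0.0006, 0],
    [0.0037, 0.0006, 0],
    [0.0037, 0.0006, 0],
    [0.0037, 0.0006, 0],
    [0.0037, 0.0006, 0]
  ],
  "twist": [
    [0, 0, -0.04],
    [0, 0, -0.04],
    [0, 0, -0.04],
    [0, 0, -0.04],
    [0, 0, -0.04],
    [0, 0, -0.04],
    [0, 0, -0.04],
    [0, 0, -0.04],
    [0, 0, -0.04],
    [0, 0, -0.04]
  ],
  "fingers": [1, 1, 1, 1, 1, 1, 1, 1, 1, 1]
}}

```text
time: 13.0
position: [0.606, 0.0925, 0.0667]
tool_rot: [2.51, 1.888, -0.0]
ft_force: [-0.0, -1.2, 0.7]
grip_width: 0.008
grip_force: 0.7
```

>>> {"api": "apply_moves", "payload": {
  "dp": [
    [0.0037, 0.0006, 0],
    [0.0037, 0.0006, 0],
    [0.0037, 0.0006, 0],
    [0.0037, 0.0006, 0],
    [0.0037, 0.0006, 0],
    [0.0037, 0.0006, 0],
    [0.0037, 0.0006, 0],
    [0.0037, 0.0006, 0],
    [0.0037, 0.0006, 0],
    [0.0037, 0.0006, 0]
  ],
  "twist": [
    [0, 0, -0.04],
    [0, 0, -0.04],
    [0, 0, -0.04],
    [0, 0, -0.04],
    [0, 0, -0.04],
    [0, 0, -0.04],
    [0, 0, -0.04],
    [0, 0, -0.04],
    [0, 0, -0.04],
    [0, 0, -0.04]
  ],
  "fingers": [1, 1, 1, 1, 1, 1, 1, 1, 1, 1]
}}

```text
time: 14.0
position: [0.6158, 0.1285, 0.0667]
tool_rot: [2.085, 2.349, -0.0]
ft_force: [0.0, -1.5, 0.8]
grip_width: 0.005
grip_force: 0.7
```

```bash
python3 -c "
from h import *
where()"
```

```text
t14.00 pos [0.6158 0.1285 0.0667] axis th 0.119 radial 0.0919 tang -0.0165 R 0.0934 az -0.059 F rad -0.15 tan -1.45 z 0.81
```

>>> {"api": "apply_moves", "payload": {
  "dp": [
    [0.0037, 0.0006, 0],
    [0.0037, 0.0006, 0],
    [0.0037, 0.0006, 0],
    [0.0037, 0.0006, 0],
    [0.0037, 0.0006, 0],
    [0.0037, 0.0006, 0],
    [0.0037, 0.0006, 0],
    [0.0037, 0.0006, 0],
    [0.0037, 0.0006, 0],
    [0.0037, 0.0006, 0]
  ],
  "twist": [
    [0, 0, -0.04],
    [0, 0, -0.04],
    [0, 0, -0.04],
    [0, 0, -0.04],
    [0, 0, -0.04],
    [0, 0, -0.04],
    [0, 0, -0.04],
    [0, 0, -0.04],
    [0, 0, -0.04],
    [0, 0, -0.04]
  ],
  "fingers": [1, 1, 1, 1, 1, 1, 1, 1, 1, 1]
}}

```text
time: 15.0
position: [0.6107, 0.1652, 0.0666]
tool_rot: [1.577, 2.716, -0.001]
ft_force: [0.9, -1.7, 0.4]
grip_width: 0.006
grip_force: 0.8
```

>>> {"api": "apply_moves", "payload": {
  "dp": [
    [0.0037, 0.0006, 0],
    [0.0037, 0.0006, 0],
    [0.0037, 0.0006, 0],
    [0.0037, 0.0006, 0],
    [0.0037, 0.0006, 0],
    [0.0037, 0.0006, 0],
    [0.0018, 0.0003, 0],
    [0, 0, 0],
    [0, 0, 0]
  ],
  "twist": [
    [0, 0, -0.04],
    [0, 0, -0.04],
    [0, 0, -0.04],
    [0, 0, -0.04],
    [0, 0, -0.04],
    [0, 0, -0.04],
    [0, 0, -0.02],
    [0, 0, 0],
    [0, 0, 0]
  ],
  "fingers": [1, 1, 1, 1, 1, 1, 1, 1, 1]
}}

```text
time: 15.9
position: [0.5995, 0.1876, 0.0664]
tool_rot: [1.214, 2.897, 0.0]
ft_force: [0.1, -1.5, -0.4]
grip_width: 0.005
grip_force: 0.4
```

```bash
python3 -c "
from h import *
where();s=ctrl.get_state();C=cam('wrist',s);I=get_image('wrist')
for a in(.78,.8,1.04):print(a,[proj(C,pol(r,a,.056)).round(1) for r in(.05,.068,.085)],proj(C,pol(.068,a,.0485)))
cv2.imwrite('pics/w5.png',cv2.resize(I[120:240,140:300,::-1],None,fx=5,fy=5,interpolation=cv2.INTER_CUBIC))"
```

```text
t15.90 pos [0.5995 0.1876 0.0664] axis th 0.777 radial 0.0924 tang -0.0157 R 0.0937 az 0.609 F rad -0.98 tan -1.15 z -0.37
0.78 [array([211. , 221.2]), array([241.1, 221.1]), array([269.5, 221. ])] [242.687258   217.75288731]
0.8 [array([210.9, 219.6]), array([241. , 218.9]), array([269.4, 218.3])] [242.58844602 215.641837  ]
1.04 [array([206.8, 200.1]), array([236.1, 192.3]), array([264.1, 184.8])] [237.91964053 190.04405743]
```

View pics/w5.png

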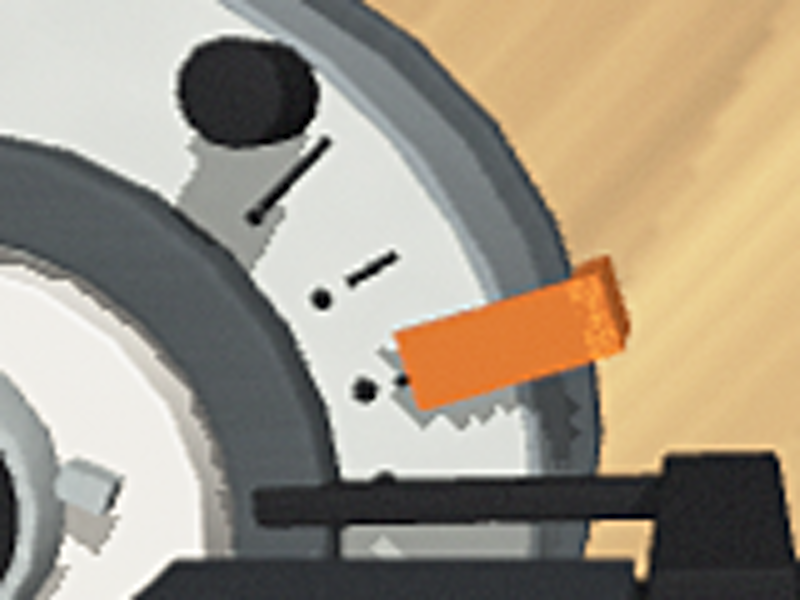

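```bash
cat >> h.py <<'E'
def azr(C,u,v,z):
    d=ray(C,u,v,z)[:2]-L;return np.hypot(*d).round(4),np.arctan2(d[1],d[0]).round(4)
E
python3 -c "
from h import *
s=ctrl.get_state();C=cam('wrist',s);k=lambda u,v,z:azr(C,140+(u+.5)/5-.5,120+(v+.5)/5-.5,z)
for u,v in((300,505),(420,502),(500,498),(640,495)):print('bar',k(u,v,.056))
for u,v in((407,371),(500,342.6),(590,316)):print('tab',k(u,v,.0485))
for u,v in((395,332),(575,275),(420,410),(600,357)):print('edge',k(u,v,.0485))
for u,v in((328,142),(255,217),(398,255),(348,283),(322,299),(365,390)):print('tick',k(u,v,.045))
"
```

```text
bar (np.float64(0.0432), np.float64(0.7889))
bar (np.float64(0.0576), np.float64(0.7925))
bar (np.float64(0.0672), np.float64(0.7978))
bar (np.float64(0.0839), np.float64(0.7982))
tab (np.float64(0.0574), np.float64(1.0482))
tab (np.float64(0.0693), np.float64(1.0527))
tab (np.float64(0.0808), np.float64(1.0545))
edge (np.float64(0.0577), np.float64(1.1343))
edge (np.float64(0.0807), np.float64(1.1194))
edge (np.float64(0.0576), np.float64(0.9604))
edge (np.float64(0.0807), np.float64(0.9907))
tick (np.float64(0.063), np.float64(1.5192))
tick (np.float64(0.0501), np.float64(1.515))
tick (np.float64(0.0615), np.float64(1.27))
tick (np.float64(0.0543), np.float64(1.2693))
tick (np.float64(0.0504), np.float64(1.2659))
tick (np.float64(0.0507), np.float64(1.0218))
```

The tab's centre line is at az 1.053 and the bar at 0.798, with ticks and edges consistent. That leaves +0.255 rad to go, so I'll push most of it and re-check.

>>> {"api": "apply_moves", "payload": {
  "dp": [
    [0.0037, 0.0006, 0],
    [0.0037, 0.0006, 0],
    [0.0037, 0.0006, 0],
    [0.0037, 0.0006, 0],
    [0.0037, 0.0006, 0],
    [0.0018, 0.0003, 0],
    [0, 0, 0],
    [0, 0, 0]
  ],
  "twist": [
    [0, 0, -0.04],
    [0, 0, -0.04],
    [0, 0, -0.04],
    [0, 0, -0.04],
    [0, 0, -0.04],
    [0, 0, -0.02],
    [0, 0, 0],
    [0, 0, 0]
  ],
  "fingers": [1, 1, 1, 1, 1, 1, 1, 1]
}}

```text
time: 16.75
position: [0.5859, 0.2035, 0.0663]
tool_rot: [-0.888, -3.013, -0.0]
ft_force: [-0.7, -0.1, -0.9]
grip_width: 0.007
grip_force: 0.2
```

```bash
python3 -c "
from h import *
where();s=ctrl.get_state();C=cam('wrist',s);I=get_image('wrist')
for a in(.98,1.02,1.053):print(a,proj(C,pol(.068,a,.056)))
cv2.imwrite('pics/w6.png',cv2.resize(I[120:240,140:300,::-1],None,fx=5,fy=5,interpolation=cv2.INTER_CUBIC))"
```

```text
t16.75 pos [0.5859 0.2035 0.0663] axis th 0.997 radial 0.0927 tang -0.0154 R 0.0940 az 0.833 F rad -0.46 tan 0.52 z -0.93
0.98 [240.64083706 223.64407945]
1.02 [240.47432802 219.26951231]
1.053 [240.19849382 215.63893983]
```

View pics/w6.png

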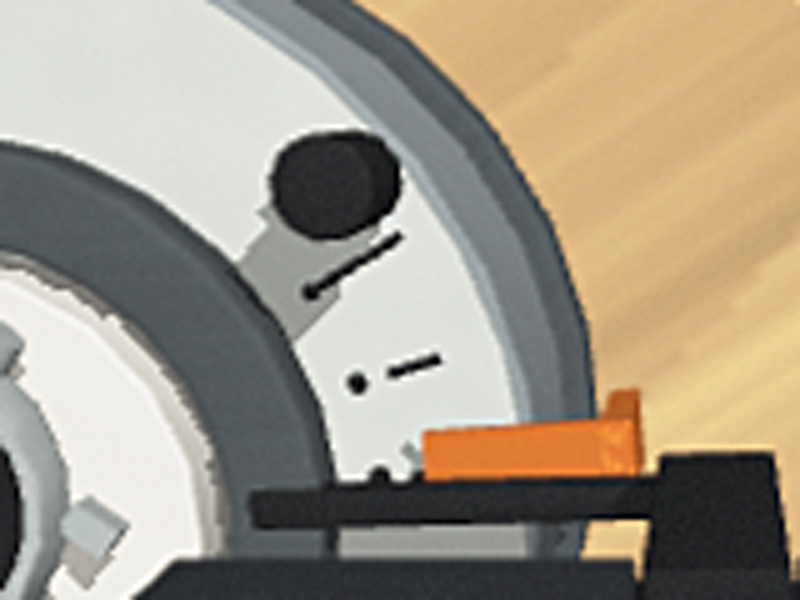

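```bash
python3 -c "
from h import *
s=ctrl.get_state();C=cam('wrist',s);k=lambda u,v,z:azr(C,140+(u+.5)/5-.5,120+(v+.5)/5-.5,z)
for u,v in((300,506),(420,502),(500,499.5),(640,496)):print('bar',k(u,v,.056))
for u,v in((425,432),(500,427),(590,421)):
  r,a=k(u,v,.0485);print('tabedge',r,a,'mid',a-np.arcsin(.005/r))
for u,v in((400,236),(312,293),(438,359),(358,383)):print('tick',k(u,v,.045))
"
```

```text
bar (np.float64(0.0435), np.float64(1.0104))
bar (np.float64(0.0579), np.float64(1.0158))
bar (np.float64(0.0675), np.float64(1.0178))
bar (np.float64(0.0842), np.float64(1.019))
tabedge 0.0579 1.1341 mid 1.0476365218963724
tabedge 0.0672 1.1247 mid 1.0502264148581566
tabedge 0.0783 1.1163 mid 1.052399561386938
tick (np.float64(0.0632), np.float64(1.5197))
tick (np.float64(0.0501), np.float64(1.5103))
tick (np.float64(0.061), np.float64(1.2692))
tick (np.float64(0.0504), np.float64(1.265))
```

>>> {"api": "apply_moves", "payload": {
  "dp": [
    [0.0011, 0.0002, 0],
    [0.0011, 0.0002, 0],
    [0.0009, 0.0001, 0],
    [0, 0, 0],
    [0, 0, 0]
  ],
  "twist": [
    [0, 0, -0.012],
    [0, 0, -0.012],
    [0, 0, -0.01],
    [0, 0, 0],
    [0, 0, 0]
  ],
  "fingers": [1, 1, 1, 1, 1]
}}

```text
time: 17.3
position: [0.5835, 0.2056, 0.0663]
tool_rot: [-0.836, -3.028, -0.0]
ft_force: [0.9, -0.4, -0.8]
grip_width: 0.008
grip_force: 0.5
```

```bash
python3 -c "
from h import *
where();s=ctrl.get_state();C=cam('wrist',s);I=get_image('wrist')
for u in(225,231,237,241,244,248,252):
  c=I[195:235,u].astype(int);dark=np.flatnonzero(c.max(1)<75)+195;org=np.flatnonzero((c[:,0]>150)&(c[:,2]<110))+195
  g=dark[dark<228];m=(g.min()+g.max())/2;print(u,g,org,'bar',azr(C,u,m,.056),end=' ')
  if len(org):
    r,a=azr(C,u,org.min()-.5,.0485);print('tab',r,a-np.arcsin(.005/r),end='')
  print()
"
```

```text
t17.30 pos [0.5835 0.2056 0.0663] axis th 1.032 radial 0.0927 tang -0.0155 R 0.0940 az 0.866 F rad 0.05 tan -0.96 z -0.79
225 [195 196 216 217 218 219 220 221 222 223 224] [210 211 212 213 214 215] bar (np.float64(0.0594), np.float64(1.1571)) tab 0.0578 1.0418865562335025
231 [216 217 218 219 220 221 222 223 224] [209 210 211 212 213 214 215] bar (np.float64(0.0623), np.float64(1.0474)) tab 0.0615 1.0516093555516954
237 [216 217 218 219 220 221 222 223 224] [209 210 211 212 213 214 215] bar (np.float64(0.0658), np.float64(1.0466)) tab 0.0652 1.0505375187645387
241 [216 217 218 219 220 221 222 223 224] [209 210 211 212 213 214] bar (np.float64(0.0682), np.float64(1.0461)) tab 0.0677 1.0498774491710932
244 [216 217 218 219 220 221 222 223] [208 209 210 211 212 213 214] bar (np.float64(0.07), np.float64(1.0501)) tab 0.0696 1.0585989837654017
248 [216 217 218 219 220 221 222 223 224] [208 209 210 211 212 213 214] bar (np.float64(0.0724), np.float64(1.0453)) tab 0.0721 1.0576961673565248
252 [216 217 218 219 220 221 222 223 224 225 226] [208 209 210 211 212 213 214] bar (np.float64(0.0748), np.float64(1.0366)) tab 0.0745 1.0568354199542316
```

Measured bar about 1.047 against the tab at 1.052, under 0.5 mm apart. I'll back off, rise and check from almost straight above.

>>> {"api": "apply_moves", "payload": {
  "dp": [
    [-0.004, 0, 0],
    [-0.01, 0, 0],
    [-0.02, 0, 0],
    [-0.025, 0, -0.02],
    [0, 0, -0.03],
    [0, 0, -0.02],
    [0, 0, 0],
    [0, 0, 0],
    [0, 0, 0]
  ],
  "twist": [
    [0, 0, 0],
    [0, 0, 0],
    [0, 0, 0],
    [0, 0, 0],
    [0, 0, 0],
    [0, 0, 0],
    [0, 0, 0],
    [0, 0, 0],
    [0, 0, 0]
  ],
  "fingers": [1, 1, 1, 1, 1, 1, 1, 1, 1]
}}

```text
time: 18.25
position: [0.6337, 0.1746, 0.1349]
tool_rot: [-0.836, -3.027, 0.002]
ft_force: [-0.3, -0.3, -0.4]
grip_width: 0.007
grip_force: 0.0
```

```bash
python3 -c "
from h import *
where();s=ctrl.get_state();C=cam('wrist',s);I=get_image('wrist')
p=proj(C,pol(.068,1.05,.056));print(p,'eye',C[2])
u,v=p.astype(int)
cv2.imwrite('pics/w7.png',cv2.resize(I[v-40:v+40,u-50:u+50,::-1],None,fx=7,fy=7,interpolation=cv2.INTER_CUBIC))
print(u-50,v-40)"
```

```text
t18.25 pos [0.6337 0.1746 0.1349] axis th 1.032 radial 0.0918 tang -0.0745 R 0.1183 az 0.350 F rad -0.46 tan 0.10 z -0.41
[251.49174274 121.72902769] eye [0.57798993 0.20887552 0.29796677]
201 81
```

View pics/w7.png

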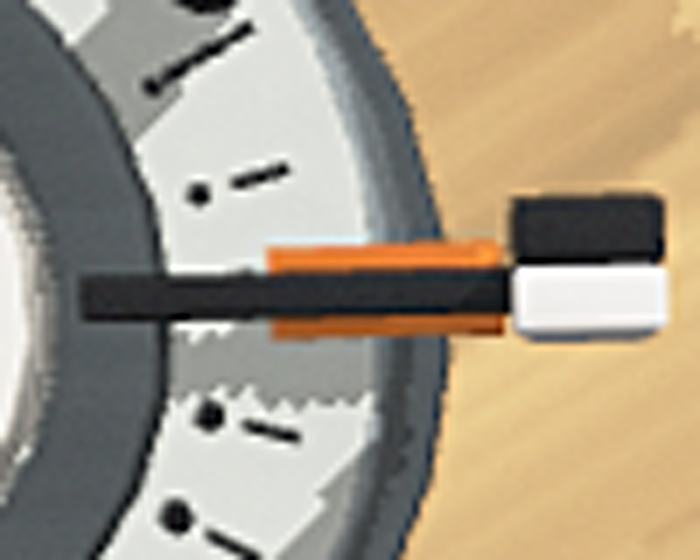

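From nearly overhead, the bar (rows 270–314, centre 291.5) sits in the middle of the orange tab (246–336, centre 291), so the lever is done. Next is the button.

```bash
python3 -c "
from h import *
I=cv2.cvtColor(cv2.imread('pics/top0.png'),cv2.COLOR_BGR2HSV);m=cv2.inRange(I,(105,120,60),(130,255,255));m[:215]=0;m[265:]=0;m[:,:300]=0;m[:,350:]=0
v,u=np.argwhere(m>0).mean(0);n=m.sum()/255;p=ray(cam('top'),u,v,.053);print(u,v,n,p)
S=cv2.cvtColor(cv2.imread('pics/scene0.png'),cv2.COLOR_BGR2HSV);m=cv2.inRange(S,(105,120,60),(130,255,255));m[:180]=0;m[220:]=0;m[:,:220]=0;m[:,270:]=0
print('scene blue',np.argwhere(m>0).mean(0)[::-1],[proj(cam('scene'),[p[0],p[1],z]) for z in(.045,.05,.055,.06)])
s,th=where();print(goto([p[0],p[1],.165],th+np.pi/2,s))"
```

```text
321.53333333333336 240.1809523809524 105.0 [ 0.52306113 -0.12965443  0.053     ]
scene blue [241.01941748 197.25242718] [array([240.43844481, 204.01409079]), array([240.34714284, 202.42486841]), array([240.25546479, 200.82909995]), array([240.16340834, 199.22674488])]
t18.30 pos [0.6336 0.1746 0.1349] axis th 1.032 radial 0.0918 tang -0.0744 R 0.1182 az 0.351 F rad 0.16 tan 0.39 z 0.24
(array([-0.0018, -0.0014,  0.    ]), array([-0.0612, -0.3179, -0.0301]))
```

>>> {"api": "apply_moves", "payload": {
  "dp": [
    [0, 0, -0.03],
    [-0.0077, -0.0397, 0],
    [-0.0077, -0.0397, 0],
    [-0.0077, -0.0397, 0],
    [-0.0077, -0.0397, 0],
    [-0.0077, -0.0397, 0],
    [-0.0077, -0.0397, 0],
    [-0.0077, -0.0397, 0],
    [-0.0077, -0.0397, 0],
    [0, 0, 0]
  ],
  "twist": [
    [0, 0, 0],
    [0, 0, 0],
    [0, 0, 0],
    [0, 0, 0],
    [0, 0, 0],
    [0, 0, 0],
    [0, 0, 0],
    [0, 0, 0],
    [0, 0, 0],
    [0, 0, 0]
  ],
  "fingers": [1, 1, 1, 1, 1, 1, 1, 1, 1, 1]
}}

```text
time: 19.3
position: [0.5213, -0.1368, 0.1649]
tool_rot: [-0.851, -3.021, 0.006]
ft_force: [-0.3, -0.0, 0.2]
grip_width: 0.009
grip_force: 0.0
```

>>> {"api": "apply_moves", "payload": {
  "dp": [
    [0, 0, 0],
    [0, 0, 0],
    [0, 0, 0]
  ],
  "twist": [
    [0, 0, 0],
    [0, 0, 0],
    [0, 0, 0]
  ],
  "fingers": [1, 1, 1]
}}

```text
time: 19.6
position: [0.5246, -0.1271, 0.1662]
tool_rot: [-0.831, -3.03, -0.001]
ft_force: [-0.2, 1.5, 1.0]
grip_width: 0.003
grip_force: 0.0
```

```bash
python3 -c "
from h import *
s=ctrl.get_state();print(s['position'],s['ft_force']);C=cam('wrist',s);I=cv2.cvtColor(get_image('wrist'),cv2.COLOR_RGB2HSV)
m=cv2.inRange(I,(105,120,60),(130,255,255));n,l,st,c=cv2.connectedComponentsWithStats(m)
for i in range(1,n):
  if st[i,4]>100:print(st[i],c[i],ray(C,*c[i],.057))
print(goto([.523,-.1297,.065],np.arctan2(*R.from_rotvec(s['tool_rot']).as_matrix()[[1,0],0]),s))"
```

```text
[ 0.52458741 -0.12708498  0.16624151] [-0.24246029  1.48621853  0.96418822]
[ 257  187   41   41 1267] [276.99131807 206.99289661] [ 0.52123558 -0.13079276  0.057     ]
(array([ 0.0006, -0.0003, -0.    ]), array([ 0.    , -0.0031,  0.1012]))
```

>>> {"api": "apply_moves", "payload": {
  "dp": [
    [0, -0.004, 0.02],
    [0, 0, 0.03],
    [0, 0, 0.03],
    [0, 0, 0.012],
    [0, 0, 0],
    [0, 0, 0]
  ],
  "twist": [
    [0, 0, 0],
    [0, 0, 0],
    [0, 0, 0],
    [0, 0, 0],
    [0, 0, 0],
    [0, 0, 0]
  ],
  "fingers": [1, 1, 1, 1, 1, 1]
}}

```text
time: 20.25
position: [0.5231, -0.1319, 0.0753]
tool_rot: [0.834, 3.028, 0.001]
ft_force: [0.4, -0.4, 1.5]
grip_width: 0.002
grip_force: 0.0
```

>>> {"api": "apply_moves", "payload": {
  "dp": [
    [0, 0, 0.003],
    [0, 0, 0.003],
    [0, 0, 0.003],
    [0, 0, 0.003],
    [0, 0, 0]
  ],
  "twist": [
    [0, 0, 0],
    [0, 0, 0],
    [0, 0, 0],
    [0, 0, 0],
    [0, 0, 0]
  ],
  "fingers": [1, 1, 1, 1, 1]
}}

```text
time: 20.75
position: [0.5227, -0.1328, 0.0626]
tool_rot: [0.836, 3.027, -0.0]
ft_force: [-0.3, -1.0, 3.1]
grip_width: 0.004
grip_force: 1.6
```

Contact is at about z 0.063. I'll press on in small steps.

>>> {"api": "apply_moves", "payload": {
  "dp": [
    [0, 0, 0.002],
    [0, 0, 0.002],
    [0, 0, 0.002],
    [0, 0, 0]
  ],
  "twist": [
    [0, 0, 0],
    [0, 0, 0],
    [0, 0, 0],
    [0, 0, 0]
  ],
  "fingers": [1, 1, 1, 1]
}}

```text
time: 21.15
position: [0.523, -0.1328, 0.0608]
tool_rot: [0.836, 3.028, -0.005]
ft_force: [-11.5, 0.0, 34.6]
grip_width: 0.007
grip_force: 17.5
```

>>> {"api": "apply_moves", "payload": {
  "dp": [
    [0, 0, 0.001],
    [0, 0, 0.001],
    [0, 0, 0.001],
    [0, 0, 0]
  ],
  "twist": [
    [0, 0, 0],
    [0, 0, 0],
    [0, 0, 0],
    [0, 0, 0]
  ],
  "fingers": [1, 1, 1, 1]
}}

```text
time: 21.55
position: [0.5232, -0.1329, 0.0603]
tool_rot: [-0.836, -3.028, 0.009]
ft_force: [-18.7, 2.2, 54.9]
grip_width: 0.001
grip_force: 27.4
```

The button has bottomed: the tip is about 6 mm below first contact (~0.066) with stiff force. I'll let go.

>>> {"api": "apply_moves", "payload": {
  "dp": [
    [0, 0, -0.005],
    [0, 0, -0.01],
    [0, 0, -0.02],
    [0, 0, -0.03],
    [0, 0, -0.03],
    [0, 0, 0],
    [0, 0, 0],
    [0, 0, 0]
  ],
  "twist": [
    [0, 0, 0],
    [0, 0, 0],
    [0, 0, 0],
    [0, 0, 0],
    [0, 0, 0],
    [0, 0, 0],
    [0, 0, 0],
    [0, 0, 0]
  ],
  "fingers": [1, 1, 1, 1, 1, 1, 1, 1]
}}

```text
time: 22.35
position: [0.521, -0.1325, 0.147]
tool_rot: [-0.835, -3.026, -0.0]
ft_force: [0.5, -0.4, 0.0]
grip_width: 0.009
grip_force: 0.0
```

```bash
python3 -c "
from h import *
s=ctrl.get_state();print(s['position'],s['ft_force'],s['time']);I=get_image('wrist');J=get_image('scene')
A=cv2.resize(I[:,:,::-1],(400,300));B=cv2.resize(J[170:260,190:400,::-1],(800,300),interpolation=cv2.INTER_CUBIC)
o=np.zeros((600,800,3),np.uint8);o[:300]=B;o[300:,:400]=A;cv2.imwrite('pics/f.png',o)"
```

```text
[ 0.5210123  -0.13246821  0.14698768] [ 0.50157622 -0.38267805  0.03637023] 22.35
```

View pics/f.png

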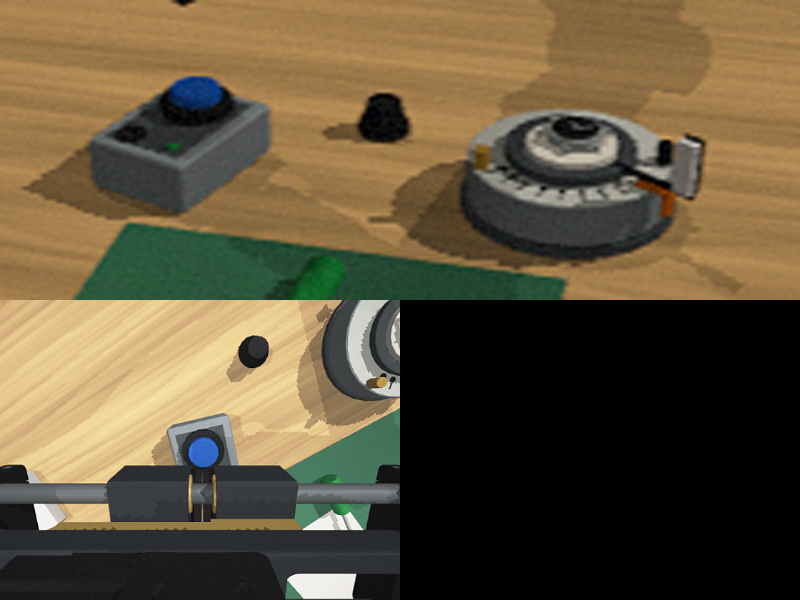

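The button is back up at (197,92), the lever stands over the orange tab at (660,190), and the watch and loupe are in place. The robot touches nothing.

```bash
python3 -c "
from bench import ctrl
print(ctrl.close_job())"
```

```text
the job is handed in; nothing more can be done
None
```

I pushed the lever to the open stop, brought it back to within about 0.5 mm of the orange tab's centre, pressed the blue button to its stop (peak about 55 N at the fingertips) and let it go, then handed the job in at about 22 s.

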